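Return reagents to their spill trays

TASK

Put the reagents back on their stations: stand each of the three bottles in the round tray that has the colour of its cap, and the white carton in the rectangular grey tray, lying along it, each sitting flat on the tray's floor inside the rim. Keep them all upright, and leave the standing tube and the timer where they are.

Things in the scene. Friction and masses are not known exactly. Their poses are not given: they have to be found in the camera images.
- red_bottle: white bottle with a red cap and a red-edged label, standing upright, loose, 0.27 kg. Overall 62 mm diameter, 115 mm high; body 62 mm wide from z = 0 to about 71 mm, then a sloping shoulder up to the cap; screw cap (fixed to it) 39.6 mm diameter, the top 15 mm. Origin: centre of its underside, z up its axis; it is round, so its yaw does not matter. Grasp the body or the cap from above.
- blue_bottle: white bottle with a blue cap and a blue-edged label, standing upright, loose, 0.16 kg. Overall 56 mm diameter, 105 mm high; body 56 mm wide from z = 0 to about 65 mm, then a sloping shoulder up to the cap; screw cap (fixed to it) 35.8 mm diameter, the top 14 mm. Origin: centre of its underside, z up its axis; it is round, so its yaw does not matter. Grasp the body or the cap from above.
- brown_bottle: small brown bottle with a black cap and a yellow-edged label, standing upright, loose, 0.06 kg. Overall 38 mm diameter, 70 mm high; body 38 mm wide from z = 0 to about 43 mm, then a sloping shoulder up to the cap; screw cap (fixed to it) 24.4 mm diameter, the top 10 mm. Origin: centre of its underside, z up its axis; it is round, so its yaw does not matter. Grasp the body or the cap from above.
- carton: small closed white cardboard carton with a teal stripe, loose, 0.09 kg, 95 mm (its x) by 62 mm (its y) by 50 mm high. Origin: centre of its underside; z up. Grasp it from above across the 62 mm.
- red_tray: round red spill tray, fixed to the bench: floor 3 mm above the bench, rim 10 mm high and 4 mm thick, inside diameter 80 mm, outside 88 mm; for the bottle with the red cap. Origin: centre of its underside, on the bench top; z up.
- blue_tray: round blue spill tray, fixed to the bench: floor 3 mm above the bench, rim 10 mm high and 4 mm thick, inside diameter 74 mm, outside 82 mm; for the bottle with the blue cap. Origin: centre of its underside, on the bench top; z up.
- black_tray: round black spill tray, fixed to the bench: floor 3 mm above the bench, rim 10 mm high and 4 mm thick, inside diameter 56 mm, outside 64 mm; for the bottle with the black cap. Origin: centre of its underside, on the bench top; z up.
- grey_tray: rectangular grey tray, fixed to the bench: outside 121 mm (its x) by 88 mm (its y), inside 113 by 80 mm, rim 10 mm high, floor 4 mm above the bench; for the carton, either way round. Origin: centre of its underside, on the bench top; z up.
- tube: bystander: clear plastic tube with printed marks, standing upright on its cap, loose and very light, 35 mm diameter, 114 mm high. Origin: centre of its underside, z up.
- timer: bystander: small white timer with coloured keys lying on its back, loose, 66 x 66 x 17 mm. Origin: centre of its underside, z up.

How it is judged:
At the end, for the whole second after the job is handed in: Each bottle stands within 11 mm of the middle of the tray of its cap's colour, the carton within 14 mm of the grey tray's middle and 0.25 rad of its long side; all upright (0.08 rad), within 3 mm of the tray's floor, at rest; tube and timer within 20 mm of their starts (horizontal distance between red_bottle and red_tray below 0.011 m and z of red_bottle in the frame of red_tray between 0 and 0.006 m and angle between each of red_bottle, blue_bottle, brown_bottle, carton's own z axis and vertical below 0.08 rad and linear speed of each of red_bottle, blue_bottle, brown_bottle, carton below 0.02 m/s and angular speed of each of red_bottle, blue_bottle, brown_bottle, carton below 0.2 rad/s and horizontal distance between blue_bottle and blue_tray below 0.011 m and z of blue_bottle in the frame of blue_tray between 0 and 0.006 m and horizontal distance between brown_bottle and black_tray below 0.011 m and z of brown_bottle in the frame of black_tray between 0 and 0.006 m and horizontal distance between carton and grey_tray below 0.014 m and z of carton in the frame of grey_tray between 0.001 and 0.007 m and angle between the x axis of carton and the x axis of grey_tray, either way round below 0.25 rad and distance of each of tube, timer from where it was at the start of the episode below 0.02 m); the robot touches nothing.
It fails at once if a bottle or the carton is tipped by more than 0.5 rad (angle between any of red_bottle, blue_bottle, brown_bottle, carton's own z axis and vertical above 0.5 rad).
It fails at once if the tube or the timer is shifted by more than 20 mm, or the tube is tipped by more than 0.3 rad (distance of any of tube, timer from where it was at the start of the episode above 0.02 m or angle between tube's own z axis and vertical above 0.3 rad).
It also fails if it takes over 120 s, if anything falls off the work surface, if the arm or the gripper's body presses on something with over 40 N, if the wrist force passes 120 N, or if a joint passes its speed limit or range.

ROBOT

A 7-joint arm with a two-finger parallel gripper is mounted at the origin on a cart in front of the work surface, level with it; the furniture and walls round the work are solid. World frame = base frame: x ahead of the robot, y to its left, z up, the work surface at z = 0. Lengths are in m, angles in rad, forces in N, time in s.
With the tool pointing down it reaches from about 0.425 to 0.95 m from the base axis. Payload 4.7 kg.
Tool frame: the origin (TCP) lies on the centre line of the jaws, within the pads' length; the fingertips stand robot.nose_length ahead of it and the grasp point (between the pads) lies 8 mm behind it (robot.nose_length is the distance from the TCP to the fingertips, in m); z points along the fingers, y is the line along which they close (so a half turn about z gives the same grasp; the last joint's range is limited). The gripper opens to 85 mm and grips with 20 to 120 N. Pads are 22 mm wide; open, the fingers measure 114 mm over their backs; the gripper's body (76 mm by 85 mm) begins 54 mm behind the grasp point. The pads swing forward as they close: fully open they stand 13 mm farther back than shut.
Start: joints at [-1.332, 0.469, -0.049, 1.532, 0.024, 1.141, -0.082], TCP at [0.179, 0.651, 0.242] pointing down, gripper open.
Joint ranges: [-2.59, 2.59], [-0.33, 1.99], [-1.39, 1.29], [0.1, 2.45], [-1.04, 4.18], [0.21, 1.99], [-2.66, 2.66]. Speed limits (rad/s): [2.57, 2.57, 3.14, 3.14, 3.14, 3.14, 3.14].

INTERFACE

Orientations are given as [roll, pitch, yaw] about the fixed x, y, z axes, in that order (R = Rz(yaw) Ry(pitch) Rx(roll)).
In Python, from plant import robot, solver, grab_frame gives the robot as it stands (robot), with the cameras as plain functions and the kinematics (solver). Calls block until the motion is done:
- robot.goto(position, orientation): joint-space move of the TCP to a pose.
- robot.move_straight(position, vel=0.15, attitude=None, contact_N=None): straight line of the TCP; attitude=None keeps the orientation; vel is the mean speed in m/s. With contact_N (N) it stops when the force on the tool has changed by that much, and returns True; else False.
- robot.move_joints(angles): joint-space move.
- robot.grip(opening, strength=None): opening from 0.0 (shut) to 1.0 (fully open); strength is the grip in N (None keeps the last); returns when the fingers have stopped.
- robot.sleep(seconds).
- solver.inverse_kinematics(position, orientation): joint angles nearest the present ones, or None.
- robot.sense(): the state.
- grab_frame(name): name is "scene" or "side" or "wrist"; returns a dict with "image" (384x512x3 uint8, red, green, blue), "range_z" (384x512 float32, m along the optical axis (not along the pixel's ray), 0 where there is no reading), "fx", "fy", "cx", "cy" (pixels), "R" (3x3) and "t" (3): a world point X has camera coordinates R X + t. Camera axes: x right, y down, z forward; pixel columns grow to the right and rows downward; lengths in m; the calibration is good to about 2 mm. A picture is of the moment at which its call begins.
A pose or a line that the arm cannot do raises robot.IKError and nothing moves.
- robot.close_job(): hands the job in; it is judged then, once.
The state is a dict: "t": time; "joint_pos": joint angles; "joint_velocities": joint speeds; "effort": joint torques, N m; "tcp_pos": TCP position; "tcp_rot": TCP orientation; "wrist_force": force on the tool from outside, world axes, zero at the start; "torque": the same for the moment, N m; "opening": opening from 0.0 (shut) to 1.0 (fully open); "gripper_force": force on a finger pad.
Only numpy, scipy, OpenCV 4.12 (cv2) and the standard library are available. Lean on these libraries where they do the work, as an engineer would, in place of code of your own. Each camera call takes 0.05 s, during which the arm holds its last target. There are 200 camera calls.

## Working session

There is one attempt and no reset: what is moved stays moved. The work goes in short steps, each a Python script; the robot and the scene stay as the last script left them, time stands still between calls to the robot, and variables do not carry over. Pictures are saved under pics/ and viewed, at most 14 in all, crops included, and the job is handed in when it is done.

```bash
mkdir -p pics
python3 - <<'E'
from plant import robot, solver, grab_frame
import cv2,numpy as np
s=robot.sense();print(s['t'],s['tcp_pos'],s['tcp_rot'],robot.nose_length)
for n in("scene","side"):
    f=grab_frame(n);np.savez(n+'.npz',**f)
    cv2.imwrite(f'pics/{n}0.png',cv2.resize(f['image'][:,:,::-1],(768,576)))
    print(n,f['R'].round(3).tolist(),f['t'].round(3),f['fx'],f['cx'],f['cy'])
E
```

```text
0.0 [0.17842417 0.6503868  0.24123336] [-3.13957343e+00  5.08994991e-05  2.87391155e+00] 0.011
scene [[0.766, -0.643, -0.012], [-0.502, -0.585, -0.637], [0.403, 0.494, -0.771]] [-0.381  0.28   1.382] 463.38160285990614 255.1293444000427 196.37398539545623
side [[0.989, -0.145, 0.015], [-0.08, -0.626, -0.775], [0.122, 0.766, -0.631]] [-0.503  0.055  1.118] 422.2372364503106 259.31712101173355 189.06483153458186
```

View pics/scene0.png

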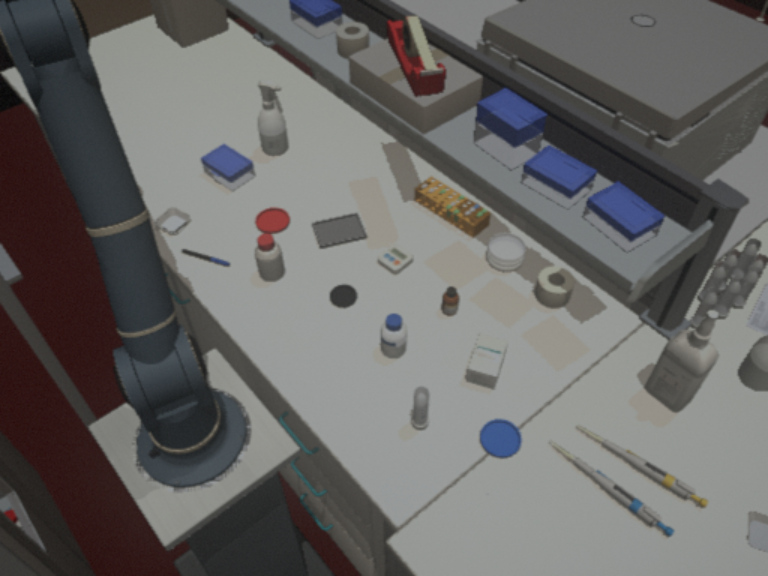

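View pics/side0.png

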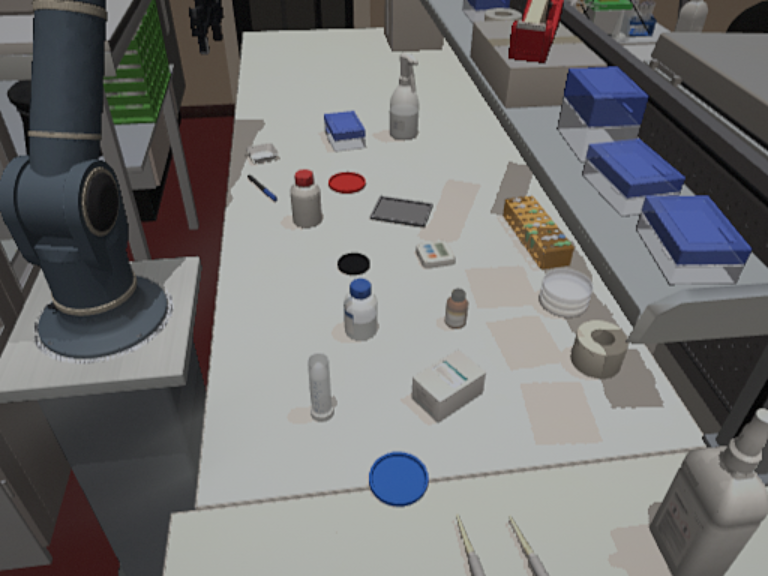

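The two pictures show everything. In scene pixels (768 wide): red bottle cap (265,242), red tray (272,220), blue cap (394,321), blue tray (500,438), brown cap (451,291), black tray (343,296), carton top (488,352), grey tray (340,230), tube (421,400), timer (396,259). I'll refine these with the point clouds from both cameras.

```bash
cat > vis.py <<'E'
import numpy as np,cv2
def plane(f,uv,z):
    d=f['R'].T@np.array([(uv[0]-f['cx'])/f['fx'],(uv[1]-f['cy'])/f['fy'],1]);c=-f['R'].T@f['t']
    return (c+d*(z-c[2])/d[2])[:2]
def cloud(f):
    v,u=np.mgrid[:384,:512];z=f['range_z']
    P=np.stack([(u-f['cx'])/f['fx']*z,(v-f['cy'])/f['fy']*z,z],-1)
    W=(P-f['t'])@f['R'];W[z==0]=9
    return W
E
python3 - <<'E'
from vis import *
P={'scene':dict(red_bottle=(265,242,.115),blue_bottle=(394,321,.105),brown_bottle=(451,291,.07),carton=(488,352,.05),red_tray=(272,220,.01),blue_tray=(500,438,.01),black_tray=(343,296,.01),grey_tray=(340,230,.01),tube=(421,392,.114),timer=(396,259,.017)),
'side':dict(red_bottle=(304,176,.115),blue_bottle=(360,287,.105),brown_bottle=(458,295,.07),carton=(449,376,.05),red_tray=(347,182,.01),blue_tray=(399,478,.01),black_tray=(354,263,.01),grey_tray=(402,211,.01),tube=(318,358,.114),timer=(436,253,.017))}
H={}
F={n:np.load(n+'.npz') for n in P}
for n,f in F.items():
    W=cloud(f);print(n)
    for k,(u,v,z) in P[n].items():
        p=plane(f,(u/1.5,v/1.5),z)
        m=(np.hypot(W[...,0]-p[0],W[...,1]-p[1])<.09)&(W[...,2]>z-(.012 if z>.03 else .004))&(W[...,2]<z+.015)
        q=W[m];r=cv2.minAreaRect((q[:,:2]*1000).astype(np.float32)) if len(q)>4 else None
        print(k,p.round(3),m.sum(),np.median(q[:,2]).round(3) if len(q) else '',np.round(r[0],0) if r else '',np.round(r[1],0) if r else '',round(r[2]) if r else '')
# colour centroids
for n,f in F.items():
    im=f['image'];hsv=cv2.cvtColor(im,cv2.COLOR_RGB2HSV);h,s,v=cv2.split(hsv)
    for k,c in dict(red=((h<8)|(h>172))&(s>130),blue=(h>100)&(h<125)&(s>110),black=(v<60)).items():
        N,_,st,ce=cv2.connectedComponentsWithStats(c.astype(np.uint8))
        for t,key in((k+'_tray',k+'_tray'),(k+'_bottle',k+'_bottle')):
            if t not in P[n]:continue
            u0,v0,z=P[n][t];i=1+np.argmin(np.hypot(*(ce[1:]-[u0/1.5,v0/1.5]).T)+50*(st[1:,4]<40))
            print(n,t,ce[i].round(1),st[i],plane(f,ce[i],z if 'tray' in t else z-.008).round(4))
E
```

```text
scene
red_bottle [0.36  0.245] 87 0.112 [367. 254.] [37. 34.] 58
blue_bottle [ 0.44  -0.106] 98 0.102 [ 443. -102.] [38. 34.] 50
brown_bottle [ 0.606 -0.105] 44 0.067 [ 611. -101.] [26. 20.] 50
carton [ 0.563 -0.263] 538 0.048 [ 560. -265.] [101.  62.] 30
red_tray [0.462 0.392] 43 0.008 [463. 394.] [83. 86.] 43
blue_tray [ 0.457 -0.404] 97 0.008 [ 457. -406.] [130.  79.] 35
black_tray [0.445 0.079] 36 0.008 [450.  84.] [62. 61.] 19
grey_tray [0.571 0.252] 81 0.008 [582. 269.] [119. 132.] 68
tube [ 0.365 -0.272] 63 0.107 [ 365. -272.] [30. 31.] 7
timer [0.608 0.082] 159 0.015 [612.  89.] [66. 64.] 7
side
red_bottle [0.369 0.245] 98 0.113 [369. 256.] [39. 36.] 51
blue_bottle [ 0.444 -0.107] 146 0.103 [ 445. -101.] [35. 32.] 25
brown_bottle [ 0.609 -0.107] 72 0.068 [ 611. -101.] [22. 24.] 85
carton [ 0.559 -0.266] 1005 0.049 [ 561. -263.] [97. 63.] 30
red_tray [0.467 0.392] 72 0.008 [467. 397.] [87. 84.] 83
blue_tray [ 0.463 -0.404] 258 0.009 [ 462. -401.] [81. 80.] 83
black_tray [0.452 0.082] 82 0.009 [450.  85.] [65. 62.] 86
grey_tray [0.574 0.254] 132 0.008 [574. 262.] [ 96. 123.] 66
tube [ 0.367 -0.266] 137 0.108 [ 366. -271.] [30. 29.] 75
timer [0.614 0.085] 271 0.016 [614.  92.] [66. 70.] 5
scene red_tray [181.3 146.8] [171 140  21  15 240] [0.462  0.3919]
scene red_bottle [176.7 159.2] [173 156   9   7  51] [0.3693 0.2607]
scene blue_tray [333.4 291.7] [321 280  26  24 505] [ 0.4582 -0.4039]
scene blue_bottle [262.1 213.1] [258 210   9   7  54] [ 0.4448 -0.0981]
scene black_tray [228.5 197. ] [221 191  16  13 172] [0.4458 0.0809]
side red_tray [230.8 121.4] [219 115  24  14 269] [0.4655 0.3923]
side red_bottle [202.1 118.3] [197 113  12  11 107] [0.3673 0.2537]
side blue_tray [265.2 318.8] [ 246  301   40   36 1124] [ 0.4608 -0.404 ]
side blue_bottle [239.8 192.1] [233 186  14  13 149] [ 0.4437 -0.1001]
side black_tray [235.2 175.6] [225 169  21  14 239] [0.4492 0.0811]
```

Run:
```python
from plant import robot, solver, grab_frame
from vis import *
tiles=[]
for n,(x,y) in dict(red=(.42,.33),grey=(.57,.26),black=(.45,.083),brown=(.57,-.1),carton=(.54,-.264),blue=(.46,-.40)).items():
    az=np.arctan2(y,x)
    robot.goto([x,y,.32],[np.pi,0,az+np.pi/2]);robot.sleep(.2)
    f=grab_frame("wrist");np.savez('w_'+n+'.npz',**f)
    print(n,robot.sense()['t'],(-f['R'].T@f['t']).round(3),f['fx'],f['R'][2].round(2))
    tiles.append(cv2.resize(f['image'][:,:,::-1],(266,200)))
cv2.imwrite('pics/w.png',np.vstack([np.hstack(tiles[:3]),np.hstack(tiles[3:])]))
```

```text
red 1.8667 [0.371 0.392 0.452] 275.7508710027417 [ 0.19 -0.24 -0.95]
grey 2.8167 [0.536 0.331 0.452] 275.7508710027417 [ 0.12 -0.27 -0.95]
black 3.9333 [0.436 0.16  0.452] 275.7508710027417 [ 0.05 -0.3  -0.95]
brown 5.0667 [ 0.583 -0.022  0.452] 275.7508710027417 [-0.05 -0.3  -0.95]
carton 6.025 [ 0.574 -0.193  0.452] 275.7508710027417 [-0.13 -0.27 -0.95]
blue 6.95 [ 0.512 -0.34   0.452] 275.7508710027417 [-0.2  -0.23 -0.95]
```

View pics/w.png

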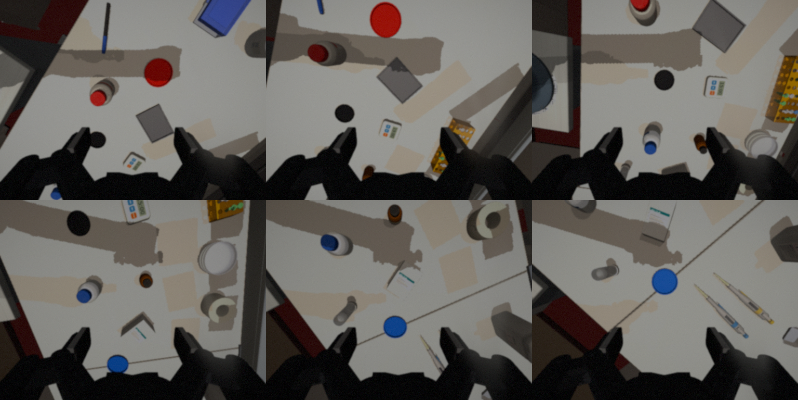

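The wrist tiles show each tray clearly: red tray at (158,72) in tile 1, grey tray at (400,80) in tile 2, black tray at (664,80) in tile 3, blue tray at (664,281) in tile 6. Next I segment them.

Run:
```python
from vis import *
A=dict(red_tray=(.464,.394,.01),blue_tray=(.46,-.404,.01),black_tray=(.449,.083,.01),grey_tray=(.574,.256,.01),red_bottle=(.368,.255,.107),blue_bottle=(.444,-.1,.098),brown_bottle=(.611,-.101,.065))
for n in('red','grey','black','brown','carton','blue'):
    f=np.load('w_'+n+'.npz');h,s,v=cv2.split(cv2.cvtColor(f['image'],cv2.COLOR_RGB2HSV))
    C=dict(red=((h<8)|(h>172))&(s>130),blue=(h>100)&(h<125)&(s>110),black=v<50,grey=(v<110)&(s<60))
    W=cloud(f)
    for k,a in A.items():
        p=np.array(a);
        if k=='brown_bottle' or 'bottle' in k:
            m=(np.hypot(W[...,0]-p[0],W[...,1]-p[1])<.05)&(W[...,2]>p[2]-.003)
            q=W[m]
            if len(q)>15: 
                c,r=cv2.minEnclosingCircle((q[:,:2]*1000).astype(np.float32));print(n,k,'cap',len(q),np.round(c,1),round(r,1),q[:,2].max().round(3))
            continue
        c=f['R']@p+f['t'];uv=c[:2]/c[2]*f['fx']+[f['cx'],f['cy']]
        if not(15<uv[0]<497 and 15<uv[1]<250):continue
        N,L,st,ce=cv2.connectedComponentsWithStats(C[k.split('_')[0]].astype(np.uint8))
        i=1+np.argmin(np.hypot(*(ce[1:]-uv).T)+50*(st[1:,4]<60))
        vv,uu=np.nonzero(L==i);q=np.array([plane(f,x,.01 if k!='x' else 0) for x in zip(uu,vv)],np.float32)*1000
        if k=='grey_tray': r=cv2.minAreaRect(q);print(n,k,np.round(r[0],1),np.round(r[1],1),round(r[2],1))
        else: e=cv2.minEnclosingCircle(q);print(n,k,np.round(e[0],1),round(e[1],1),q.mean(0).round(1))
    m=(np.hypot(W[...,0]-.56,W[...,1]+.264)<.075)&(W[...,2]>.043)&(W[...,2]<.06)
    if m.sum()>200 and n in('brown','carton','black','blue'): print(n,'carton',cv2.minAreaRect((W[m][:,:2]*1000).astype(np.float32)),np.median(W[m][:,2]))
```

```text
red red_tray [464.4 401.3] 43.3 [464.  402.2]
red grey_tray [594.2 114. ] [84.  44.9] 48.1
red red_bottle cap 8537 [371.5 272.5] 32.9 0.402
red blue_bottle cap 316 [442.  -96.8] 18.2 0.106
grey red_tray [465.5 400.6] 43.5 [465.3 401.9]
grey black_tray [450.6  90.1] 31.7 [449.5  90.9]
grey grey_tray [608.3 129.3] [62.9 11. ] 7.8
grey red_bottle cap 1021 [367.1 259.7] 19.8 0.118
black black_tray [449.2  88.6] 30.2 [448.8  88.9]
black grey_tray [592.1 109.3] [81.9 41.2] 54.1
black red_bottle cap 571 [367.6 257.1] 19.2 0.118
black blue_bottle cap 441 [443.2 -96.8] 17.4 0.107
black brown_bottle cap 177 [609.5 -97.6] 12.3 0.072
brown black_tray [450.   86.6] 32.3 [450.3  87.3]
brown blue_bottle cap 589 [443.8 -97.4] 17.8 0.107
brown brown_bottle cap 20438 [603.4 -98.4] 42.0 0.408
brown carton ((559.2229614257812, -261.45330810546875), (95.59954833984375, 62.65159606933594), 30.25343132019043) 0.050160220372268735
carton blue_tray [ 461.4 -398.7] 40.8 [ 461.8 -398. ]
carton blue_bottle cap 829 [444.2 -98.4] 17.8 0.108
carton brown_bottle cap 367 [610.4 -98.3] 12.1 0.072
carton carton ((559.6038818359375, -262.1121826171875), (95.0273666381836, 62.09783172607422), 30.27587890625) 0.050300640007318556
blue blue_tray [ 460.8 -400.1] 40.4 [ 461.7 -399.2]
blue carton ((559.6603393554688, -262.39752197265625), (94.94403076171875, 62.1546516418457), 30.22334861755371) 0.050388618694536425
```

Run:
```python
from vis import *
T=[]
for n in('red','grey','scene'):
    f=np.load(('' if n=='scene' else 'w_')+n+'.npz');c=f['R']@[.576,.258,.01]+f['t'];u,v=(c[:2]/c[2]*f['fx']+[f['cx'],f['cy']]).astype(int)
    u0,v0=u-44,v-44;T.append(cv2.resize(f['image'][v0:v0+88,u0:u0+88,::-1],(264,264),interpolation=cv2.INTER_CUBIC))
    print(n,u0,v0,f['image'][v,u])
    h,s,vv=cv2.split(cv2.cvtColor(f['image'],cv2.COLOR_RGB2HSV))
    m=np.zeros_like(vv);m[v0:v0+88,u0:u0+88]=(vv[v0:v0+88,u0:u0+88]<float(vv[v-3:v+4,u-3:u+4].mean())+18)
    m=cv2.morphologyEx(m,cv2.MORPH_OPEN,np.ones((3,3)))
    N,L,st,ce=cv2.connectedComponentsWithStats(m);i=L[v,u]
    b,a=np.nonzero(L==i);q=np.array([plane(f,x,.01) for x in zip(a,b)],np.float32)*1000
    print(st[i],cv2.minAreaRect(q),q.mean(0))
cv2.imwrite('pics/g.png',cv2.convertScaleAbs(np.hstack(T),alpha=1.6))
```

```text
red 254 199 [86 82 82]
[ 262  200   80   87 3362] ((603.732421875, 260.50091552734375), (104.78504943847656, 189.23873901367188), 67.23575592041016) [576.5972  266.19046]
grey 213 116 [95 89 87]
[ 213  116   88   83 4837] ((574.2057495117188, 260.420166015625), (138.95579528808594, 133.42356872558594), 24.605438232421875) [570.1661  274.20422]
scene 182 107 [94 94 93]
[209 143  35  23 573] ((567.8086547851562, 254.50697326660156), (94.61194610595703, 120.09475708007812), 67.15187072753906) [567.19055 253.65688]
```

View pics/g.png

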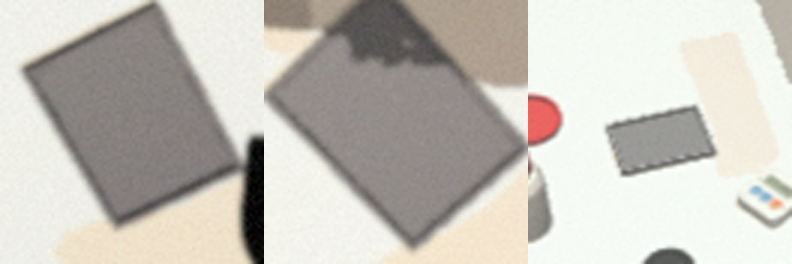

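The enlarged crops show the grey tray. Its corners are at (24,69),(157,4),(240,166),(118,227) in tile 1, (268,94),(522,148),(414,247) in tile 2, and (607,125),(697,107),(715,154),(623,175) in tile 3.

Run:
```python
from vis import *
for n,o,off,C in(('w_red',0,(254,199),[(24,69),(157,4),(240,166),(118,227)]),('w_grey',264,(213,116),[(268,94),(522,148),(414,247)]),('scene',528,(182,107),[(607,125),(697,107),(715,154),(623,175)])):
    f=np.load(n+'.npz');q=np.array([plane(f,((a-o)/3+off[0],b/3+off[1]),.01) for a,b in C],np.float32)*1000
    r=cv2.minAreaRect(q) if len(q)==4 else (q[:2].mean(0) ,)
    print(n,q.round(0).tolist(),r,q.mean(0))
```

```text
w_red [[500.0, 250.0], [534.0, 327.0], [641.0, 281.0], [611.0, 203.0]] ((571.7457885742188, 265.2568359375), (84.58415222167969, 120.95105743408203), 67.34635925292969) [571.4693  264.98965]
w_grey [[504.0, 249.0], [640.0, 279.0], [611.0, 203.0]] (array([572.0956 , 263.78552], dtype=float32),) [585.08203 243.6131 ]
scene [[533.0, 317.0], [639.0, 268.0], [604.0, 189.0], [497.0, 234.0]] ((568.5061645507812, 251.96176147460938), (90.09561157226562, 116.54593658447266), 66.11422729492188) [568.547   252.07199]
```

```bash
cat > mv.py <<'E'
from plant import robot, solver, grab_frame
from vis import *
pi=np.pi
def down(yaw): return [pi,0,yaw]
def over(x,y,z,yaw): robot.goto([x,y,z],down(yaw))
def pick(x,y,z,yaw,yaw2=None,N=40,up=.2):
    over(x,y,up,yaw)
    print('hit',robot.move_straight([x,y,z+.03],vel=.3,contact_N=8),robot.move_straight([x,y,z],vel=.08,contact_N=8))
    if yaw2 is not None:
        robot.grip(0,25);robot.grip(1);robot.move_straight([x,y,z],vel=.3,attitude=down(yaw2))
    robot.grip(0,N);s=robot.sense();print('held',s['opening'],s['gripper_force'],s['tcp_pos'],s['t'])
    robot.move_straight([x,y,up],vel=.2)
    s=robot.sense();print('lifted',s['opening'],s['wrist_force'])
def snap(names,tag):
    for n in names: np.savez(f'{tag}_{n}.npz',**grab_frame(n))
E
python3 - <<'E'
from mv import *
for y in(pi,pi/2): print(solver.inverse_kinematics([.368,.257,.06],down(y)))
over(.444,-.1,.3,pi/2)
pick(.368,.257,.060,pi,pi/2,up=.13)
snap(('scene','side'),'r1')
x,y=.465,.397
robot.move_straight([x,y,.13],vel=.2);robot.move_straight([x,y,.085],vel=.2)
snap(('scene','side'),'r2')
T=[cv2.resize(np.load(f'r2_{n}.npz')['image'][a:a+110,b:b+130,::-1],(390,330)) for n,a,b in(('scene',90,115),('side',60,170))]
cv2.imwrite('pics/r2.png',cv2.convertScaleAbs(np.hstack(T),alpha=1.5))
print(robot.sense()['tcp_pos'],robot.sense()['t'])
E
```

```text
[-0.80601058  0.37646103  0.12308322  2.22277736 -0.08694042  0.54662224
  0.95365007]
[-0.87568435  0.37975846  0.20750223  2.22664594 -0.147259    0.54741954
 -0.55660149]
hit True False
held 0.7011527151016537 42.175178630277514 [0.3679595  0.25692926 0.06035994] 13.1583
lifted 0.6988758225940325 [ 0.46330014 -1.33117995 -2.77829589]
[0.46577374 0.39703675 0.08635452] 15.2333
```

View pics/r2.png

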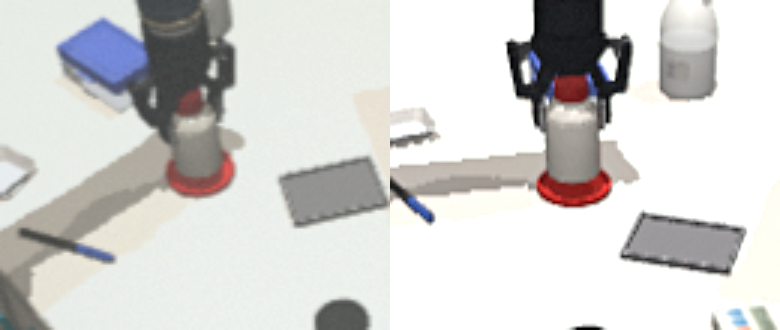

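The bottle hangs just above the red tray. In the tiles the tray spans columns 165–235 (bottom row 197) and 536–613 (bottom row 207). I'll overlay predicted rings to get the camera bias.

Run:
```python
from mv import *
c=robot.sense()['tcp_pos']
a=np.linspace(0,2*pi,40)
T=[]
for n,r0,c0 in(('scene',90,115),('side',60,170)):
    f=np.load(f'r2_{n}.npz');im=cv2.convertScaleAbs(cv2.resize(f['image'][r0:r0+110,c0:c0+130,::-1],(780,660),interpolation=cv2.INTER_CUBIC),alpha=1.5)
    for (x,y,z,r,col) in((c[0],c[1],.0263,.031,(0,255,0)),(c[0],c[1],.010,.044,(255,255,0)),(c[0],c[1],.1413,.0198,(0,255,255))):
        X=np.stack([x+r*np.cos(a),y+r*np.sin(a),0*a+z],1);k=X@f['R'].T+f['t']
        uv=(k[:,:2]/k[:,2:]*f['fx']+[f['cx']-c0,f['cy']-r0]+.5)*6
        cv2.polylines(im,[uv.astype(np.int32)],True,col,1)
    T.append(im[120:480,200:600])
cv2.imwrite('pics/r3.png',np.hstack(T))
```

```text
(no output)
```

View pics/r3.png

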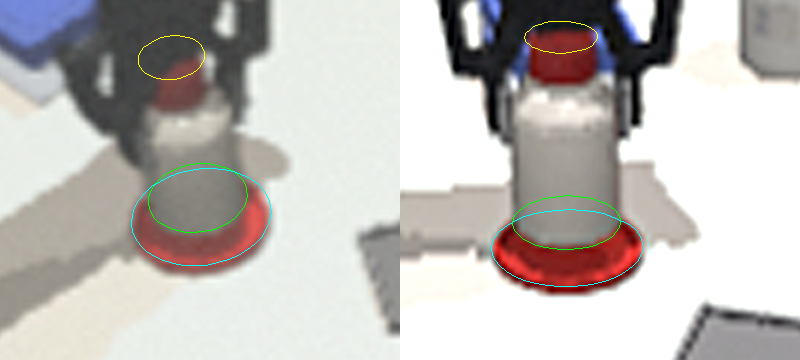

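Everything agrees within about 2 mm, so I lower the red bottle and release. Then the blue bottle.

```bash
cat >> mv.py <<'E'
def place(z,up):
    p=robot.sense()['tcp_pos'];x,y=p[:2]
    print('down',robot.move_straight([x,y,z],vel=.04,contact_N=4),robot.sense()['tcp_pos'])
    robot.grip(1);robot.move_straight([x,y,up],vel=.25)
E
python3 - <<'E'
from mv import *
place(.0618,.2)
pick(.444,-.0995,.052,pi/2,pi,up=.25)
x,y=.4605,-.4015
robot.move_straight([x,y,.25],vel=.25,attitude=down(pi/2));robot.move_straight([x,y,.075],vel=.2)
snap(('scene','side'),'b2')
c=robot.sense()['tcp_pos'];print(c,robot.sense()['t'])
a=np.linspace(0,2*pi,40);T=[]
for n in('scene','side'):
    f=np.load(f'b2_{n}.npz');k=f['R']@[c[0],c[1],.03]+f['t'];u,v=(k[:2]/k[2]*f['fx']+[f['cx'],f['cy']]).astype(int);c0,r0=u-33,v-40
    im=cv2.convertScaleAbs(cv2.resize(f['image'][r0:r0+66,c0:c0+66,::-1],(396,396),interpolation=cv2.INTER_CUBIC),alpha=1.5)
    for z,r,col in((c[2]-.0523,.028,(0,255,0)),(.010,.041,(255,255,0))):
        X=np.stack([c[0]+r*np.cos(a),c[1]+r*np.sin(a),0*a+z],1);k=X@f['R'].T+f['t']
        cv2.polylines(im,[((k[:,:2]/k[:,2:]*f['fx']+[f['cx']-c0,f['cy']-r0]+.5)*6).astype(np.int32)],True,col,1)
    T.append(im)
cv2.imwrite('pics/b2.png',np.hstack(T))
E
```

```text
down True [0.46539956 0.39692351 0.06347306]
hit False False
held 0.6362185421904846 41.834881673567 [ 0.44409747 -0.09932983  0.05221616] 22.825
lifted 0.6322099026556032 [ 0.07119163 -0.01802691 -1.6678352 ]
[ 0.46124585 -0.40229771  0.07649883] 26.8083
```

View pics/b2.png

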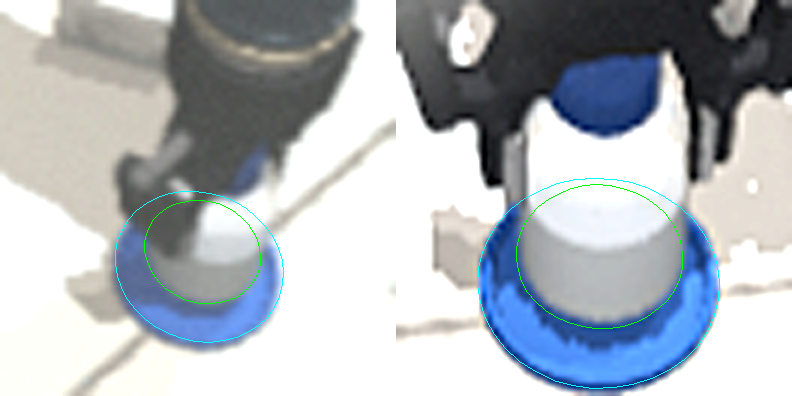

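The rings match the bottle and the tray to within a pixel (bottle (205,250)/(600,255), tray (200,268)/(600,283)), so I release it and go on to the brown bottle.

```bash
cat >> mv.py <<'E'
def overlay(tag,rings):
    c=robot.sense()['tcp_pos'];T=[];snap(('scene','side'),tag)
    for n in('scene','side'):
        f=np.load(f'{tag}_{n}.npz');pr=lambda X:(lambda k:k[:,:2]/k[:,2:]*f['fx']+[f['cx'],f['cy']])(np.atleast_2d(X)@f['R'].T+f['t'])
        u,v=pr([c[0],c[1],.03])[0].astype(int);c0,r0=u-33,v-40
        im=cv2.convertScaleAbs(cv2.resize(f['image'][r0:r0+66,c0:c0+66,::-1],(396,396),interpolation=cv2.INTER_CUBIC),alpha=1.5)
        for X,col in rings: cv2.polylines(im,[((pr(X)-[c0,r0]+.5)*6).astype(np.int32)],True,col,1)
        T.append(im)
    cv2.imwrite(f'pics/{tag}.png',np.hstack(T))
def ring(x,y,z,r):
    a=np.linspace(0,2*pi,40);return np.stack([x+r*np.cos(a),y+r*np.sin(a),0*a+z],1)
def rect(x,y,z,a,b,yaw):
    X=np.array([[1,1],[-1,1],[-1,-1],[1,-1]])*[a/2,b/2]@np.array([[np.cos(yaw),np.sin(yaw)],[-np.sin(yaw),np.cos(yaw)]])+[x,y]
    return np.c_[X,np.full(4,z)]
E
python3 - <<'E'
from mv import *
place(.0538,.25)
pick(.611,-.0995,.022,pi,pi/2,N=25,up=.2)
x,y=.4495,.085
robot.move_straight([x,y,.2],vel=.25);robot.move_straight([x,y,.045],vel=.2)
c=robot.sense()['tcp_pos'];print(c,robot.sense()['t'])
overlay('k2',[(ring(c[0],c[1],c[2]-.0222,.019),(0,255,0)),(ring(c[0],c[1],.01,.032),(255,0,255))])
E
```

```text
down True [ 0.4612494  -0.40199544  0.0551738 ]
hit False False
held 0.42898255603016966 25.220185979269445 [ 0.61113003 -0.09955585  0.02218052] 34.3667
lifted 0.4307594950230882 [ 0.76879874  0.47269363 -1.03124706]
[0.45039881 0.08444636 0.0455241 ] 37.4667
```

View pics/k2.png

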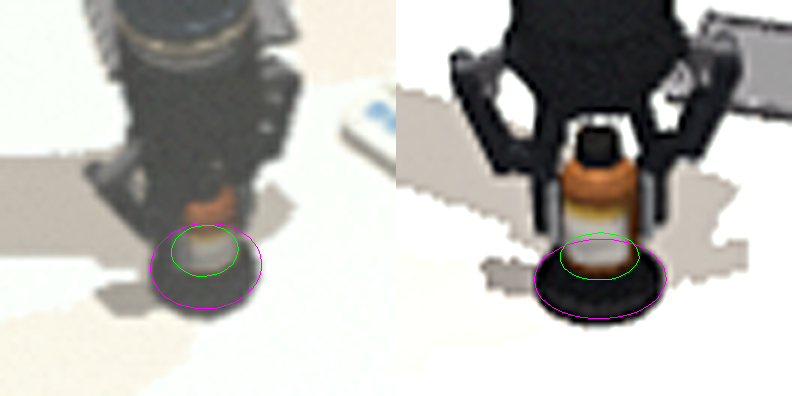

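The match is good: the tray ring sits on the tray at (205,265)/(600,280). I release it and pick the carton.

Run:
```python
from mv import *
place(.0238,.2)
pick(.560,-.263,.030,.528,N=40,up=.25)
x,y,w=.5715,.2615,pi-.396
robot.goto([x,y,.25],down(w));robot.move_straight([x,y,.052],vel=.2)
c=robot.sense()['tcp_pos'];print(c,robot.sense()['t'])
overlay('c2',[(rect(c[0],c[1],c[2]-.0302,.095,.062,w),(0,255,0)),(rect(c[0],c[1],.01,.121,.088,w),(255,0,255))])
```

```text
down True [0.45026198 0.08525478 0.02495092]
hit False False
held 0.7185073652289652 44.81154799461365 [ 0.56031569 -0.26337294  0.03056352] 42.4917
lifted 0.7188454787707802 [-0.05057465  0.53151943 -0.99048206]
[0.57254362 0.26158245 0.05320648] 46.7833
```

View pics/c2.png

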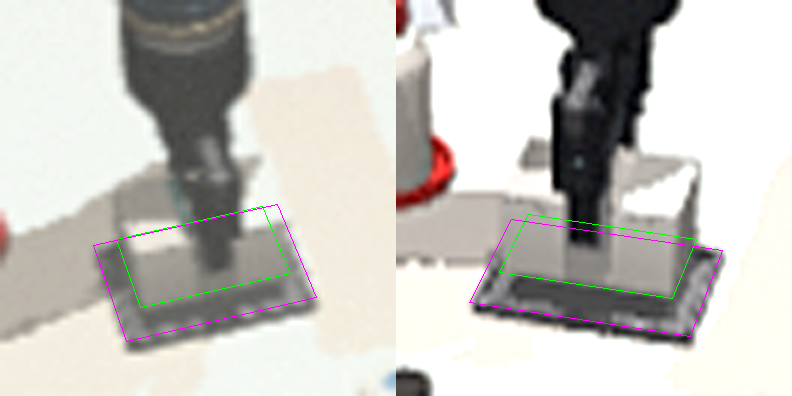

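The carton and the grey tray both match their outlines (tray corners (95,245),(315,297) and (470,302),(722,250)). I lower, release, back off and check.

Run:
```python
from mv import *
place(.0325,.25)
robot.goto([.60,-.02,.33],down(pi/2));robot.sleep(.5)
T=[]
for n in('scene','side'):
    f=grab_frame(n);np.savez(f'end_{n}.npz',**f);W=cloud(f)
    for k,(x,y,z) in dict(red=(.465,.397,.118),blue=(.461,-.402,.108),brown=(.4503,.085,.073),carton=(.5725,.2615,.054),tube=(.366,-.272,.114),timer=(.613,.09,.017)).items():
        q=W[(np.hypot(W[...,0]-x,W[...,1]-y)<.075)&(W[...,2]>z-(.012 if z>.02 else .004))&(W[...,2]<z+.02)]
        if len(q)>5:
            r=cv2.minAreaRect((q[:,:2]*1000).astype(np.float32));print(n,k,np.round(r[0]),np.round(r[1]),round(r[2]),q[:,2].max().round(3),np.median(q[:,2]).round(3))
    T.append(f['image'][60:360,90:440,::-1])
cv2.imwrite('pics/end.png',cv2.convertScaleAbs(np.hstack(T),alpha=1.4));print(robot.sense()['t'])
```

```text
down True [0.57209326 0.2619098  0.03433692]
scene red [465. 394.] [41. 36.] 76 0.123 0.114
scene blue [ 460. -406.] [34. 34.] 68 0.11 0.105
scene brown [451.  82.] [22. 24.] 46 0.075 0.069
scene carton [571. 258.] [71. 97.] 70 0.059 0.051
scene tube [ 365. -272.] [31. 29.] 87 0.119 0.108
scene timer [611.  90.] [65. 64.] 5 0.021 0.015
side red [466. 393.] [42. 33.] 84 0.119 0.116
side blue [ 461. -404.] [35. 32.] 82 0.11 0.107
side brown [451.  83.] [21. 20.] 33 0.074 0.07
side carton [573. 259.] [72. 96.] 66 0.058 0.053
side tube [ 366. -271.] [31. 29.] 85 0.116 0.108
side timer [614.  93.] [65. 67.] 6 0.019 0.016
50.4583
```

View pics/end.png

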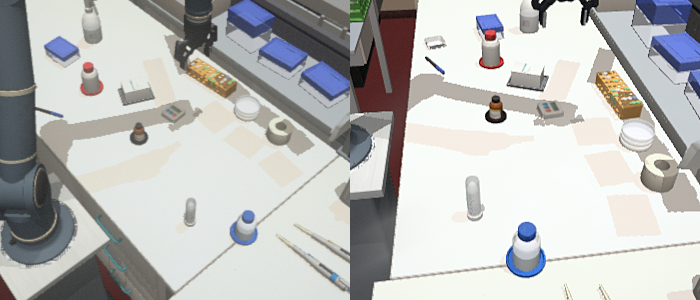

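All four items stand in their trays: red bottle at (91,78), blue at (246,225), brown at (139,132), carton at (135,90). The tube and timer haven't moved. I'm handing the job in.

```bash
python3 -c "
from plant import robot, solver, grab_frame
print(robot.close_job())"
```

```text
the job is handed in; nothing more can be done
None
```

The job is handed in: in the final camera check all three bottles and the carton were upright in their matching trays and the tube and timer had not moved, at about 50 s on the robot's clock; the judge's verdict was not reported back.

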